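# Reset the tripped breaker under the power box's push-latch cover

### The job

The bench's power box has tripped: one of the three white reset buttons under its hinged cover has popped out. Press the ribbed pad of the cover in to release its push latch and let the cover spring open by itself, push the popped-out button fully home, then push the cover down again and press it in until it latches shut. Use fingertips only: do not grip anything, and leave the loose things on the table where they are.

Things in the scene. Friction and masses are not known exactly. Their poses are not given: they have to be found in the camera images.
- power_box: Grey steel power box fixed to the table: 286 mm long with feet (its x, away from the robot), 150 wide (y), 64 high; origin at the centre of its underside. Near end: two round sockets on top. Far end: open well, box x -35 to 125, y -62 to 62, floor 30 mm up, closed by the cover. A black latch cassette, 40 x 16 mm, top 57 mm up, stands at the well's right edge (box x 45, y -46)
- cover (a joint): Hinge angle (rad) of the cover, a grey flap 158 mm long, 4 thick, hinged on the box's left (+y), free edge 118 mm away on the right. About 0 = latched, -0.055 = pressed in to its stop, 1.65 = sprung open, just past upright. Pressed in to the stop (2 to 3 N at the pad) and let go, a latched cover springs open within 2 s and stays; an open one, pushed down by its outer face (1 to 3 N), latches at 0
- cover_hinge (a point): Point on the cover's hinge axis, half-way along it, fixed to the box (box frame x 45, y 58, z 62 mm). The axis runs along the box's x; the point's axes are parallel to the box's. The cover's outer face lies 4 mm outside the hinge axis
- cover_pad (a point): Centre of the black ribbed press pad, 44 x 20 mm, on the cover's outer face (on top when shut), 92 mm from the hinge axis, 26 mm from the free edge, half-way along the cover; moves with it. Shut: 66 mm above the table, 2 mm above the box's rim. The stop is 5 mm farther in; pressed in less than about 3.5 mm, the latch does not change state
- cover_edge (a point): Middle of the cover's free edge on its outer face, 118 mm from the hinge axis; moves with the cover. About 180 mm above the table when open
- button_a (a joint): White button of reset breaker A (m): 0 = popped out, 0.008 = fully home at its stop. It moves straight down against about 4 N of friction and stays where it is pushed. Three breakers stand in the well in a row along the box's x, 42 mm apart (box x 3, 45, 87, y -6 mm), in any order; one button is popped out at the start, the other two are home
- button_b (a joint): White button of reset breaker B (m): 0 = popped out, 0.008 = fully home at its stop. It moves straight down against about 4 N of friction and stays where it is pushed. Three breakers stand in the well in a row along the box's x, 42 mm apart (box x 3, 45, 87, y -6 mm), in any order; one button is popped out at the start, the other two are home
- button_c (a joint): White button of reset breaker C (m): 0 = popped out, 0.008 = fully home at its stop. It moves straight down against about 4 N of friction and stays where it is pushed. Three breakers stand in the well in a row along the box's x, 42 mm apart (box x 3, 45, 87, y -6 mm), in any order; one button is popped out at the start, the other two are home
- button_a_top (a point): Centre of the flat top of button A, 18 mm in diameter; moves with it. About 52 mm above the table popped out, 44 mm home; the black collar round it, 25 mm across, is 40 mm above the table
- button_b_top (a point): Centre of the flat top of button B, 18 mm in diameter; moves with it. About 52 mm above the table popped out, 44 mm home; the black collar round it, 25 mm across, is 40 mm above the table
- button_c_top (a point): Centre of the flat top of button C, 18 mm in diameter; moves with it. About 52 mm above the table popped out, 44 mm home; the black collar round it, 25 mm across, is 40 mm above the table
- tape: Bystander: roll of brown tape lying flat by the right side of the box, 96 mm across, 24 mm high, loose; origin at the centre of its underside
- knife: Bystander: grey utility knife lying beyond the far end of the box, about 150 x 22 x 18 mm, loose; origin under its handle
- ruler: Bystander: steel ruler lying left of the box, 320 x 32 x 3 mm, loose; origin at the centre of its underside
- pencil_cup: Bystander: dark metal cup with pencils, 76 mm across, 165 mm high, right of the box's far end, loose; origin at the centre of its underside
- glue: Bystander: white glue bottle, 56 mm across, 150 mm high, right of the box's near end, loose; origin at the centre of its underside
- offcuts: Bystander: small stack of plywood and card offcuts, right of the box beyond the tape roll, 110 x 80 x 18 mm, loose; origin at the centre of its underside

How it is judged:
On the way, in this order (a step that is already met when the one before it is completed fails the run):
1. the latched cover is pressed in to its stop with the fingers (value of joint cover below -0.042 rad and contact force between the fingers and cover above 0.5 N).
2. the cover has sprung fully open by itself, the fingers off it (value of joint cover above 1.5 rad and contact force between the fingers and cover below 0.2 N), for 0.2 s.
3. with the cover open, the popped-out button is pushed fully home (value of joint button_a above 0.0065 m and value of joint cover above 1.2 rad), for 0.1 s.
4. the cover is pushed shut and pressed in to its stop again (all of step 1).
At the end, for the whole second after the job is handed in: The cover is shut and latched by itself (hinge angle between -0.015 and 0.02 rad) and all three buttons are home (at least 6.5 of their 8 mm) (value of joint cover between -0.015 and 0.02 rad and value of joint each of button_a, button_b, button_c above 0.0065 m); the robot touches nothing.
It fails at once if a loose thing on the table is lifted or shifted by more than 20 mm (distance of any of tape, knife, ruler, pencil_cup, glue, offcuts from where it was at the start of the episode above 0.02 m).
It fails at once if the open cover is gripped or forced (over 20 N from the fingers while it stands open more than 0.15 rad) (value of joint cover above 0.15 rad and contact force between the fingers and cover above 20 N).
It also fails if it takes over 58 s, if anything falls off the work surface, if the arm or the gripper's body presses on something with over 40 N, if the wrist force passes 120 N, or if a joint passes its speed limit or range.

### The arm

A 6-joint arm with a two-finger parallel gripper is mounted at the origin on the work surface. World frame = base frame: x ahead of the robot, y to its left, z up, the work surface at z = 0. Lengths are in m, angles in rad, forces in N, time in s.
With the tool pointing down it reaches from about 0.375 to 0.9 m from the base axis. Payload 3.1 kg.
Tool frame: the origin (TCP) lies on the centre line of the jaws, within the pads' length; the fingertips stand 8 mm ahead of it and the grasp point (between the pads) lies 11 mm behind it (robot.tip_extent is the distance from the TCP to the fingertips, in m); y points along the fingers, z is the direction in which the jaws open and shut, and the axes are right-handed (so a half turn about y gives the same grasp; the last joint's range is limited). The gripper opens to 87 mm and grips with 3 to 60 N. Pads are 19 mm wide; open, the fingers measure 117 mm over their backs; the gripper's body (75 mm by 190 mm) begins 51 mm behind the grasp point.
Start: joints at [-1.317, 0.527, 1.433, -0, 1.181, -0.178], TCP at [0.262, -0.568, 0.231] pointing down, gripper open.
Joint ranges: [-3.08, 3.08], [-0.75, 2.2], [0.22, 2.44], [-1.43, 4.57], [0, 2.65], [-2.85, 2.85]. Speed limits (rad/s): [2.79, 2.79, 3.14, 3.14, 3.14, 3.14].

### API

Orientations are given as a unit quaternion [x, y, z, w].
In Python, from rig import robot gives the robot as it stands.
- The arm moves only by the shell command python3 -m crank 'ROWS' [FORCE]. ROWS is JSON, a list that holds one entry, the list of rows, each a list of 7 numbers: the turn, a rotation vector about the tool's x, y, z in degrees, then the shift along the tool's x, y, z in m, then the opening in per cent of the stroke, from 0 (shut) to 100 (fully open). In form: [[[ax, ay, az, dx, dy, dz, gripper], ...]]. A call has exactly 5 rows; each row shifts and turns the commanded pose from where the row before left it, along the tool's axes as they then stand; what a row does not reach is not made up. A row lasts 1/8 s, in which the tool goes at most 62.5 mm and 10.7 degrees, less where a joint would pass 70% of its speed; a pose out of reach is approached as far as the arm can. A call with a gripper value outside its range is refused whole. The fingers move at their own pace and stop on an object; FORCE is the grip in N (left out, the last holds). Time passes only in rows, so rows that do not move let the fingers close, or fill a call up. It gives the time, the measured TCP pose, the force and the opening at its end, in the units of the state.
- robot.get_obs(): the state, without advancing time (a new reading comes with each control period).
- robot.camera(name): name is "side" or "top" or "wrist"; returns a dict with "img" (384x512x3 uint8, red, green, blue), "K" (3x3 intrinsics, pixels), "R" (3x3) and "t" (3): a world point X has camera coordinates R X + t; the wrist camera has in their place "T_tool_cam" (4x4, takes a point from camera to tool coordinates, whose origin is the TCP and whose axes are the tool frame's). Camera axes: x right, y down, z forward; pixel columns grow to the right and rows downward; lengths in m; the calibration is good to about 2 mm. The wrist camera is an equidistant fisheye: a pixel r from the principal point sees the ray r / f radians off the axis. A picture is of the moment at which its call begins: read the wrist's pose just before it. There is no depth.
- robot.hand_in(): hands the job in, once; it reports no verdict.
Trained networks look in a picture, given as the dict that the camera call returned (one of the last four; its "shot" number tells which), for a name from the list of things; names that differ only in an ending like _2 or _b are one class to them, and where a whole thing is asked for, a point or a joint stands for the part that bears it (a point fixed in the world has none). Each returns a list of dicts, best first, with "conf" (0 to 1); they miss things now and then, are a little off and sometimes report something else, mostly with a low value. They report only what shows in the picture. A call takes as long as a camera call.
- robot.spot_in(picture, thing): "at" ([row, column] in pixels, amid what is visible of it).
The state is a dict: "time": time; "q": joint angles; "joint_velocities": joint speeds; "joint_torque": joint torques, N m; "position": TCP position; "tool_rot": TCP orientation; "ft_force": force on the tool from outside, world axes, zero at the start; "moment": the same for the moment, N m; "grip_width": finger opening in m.
Only numpy, scipy, OpenCV 4.12 (cv2) and the standard library are available. Lean on these libraries where they do the work, as an engineer would, in place of code of your own. Each camera call takes 0.05 s, during which the arm holds its last target.

## Working session

There is one attempt and no reset: what is moved stays moved. The work goes in short steps, Python scripts to look and compute and a shell command to move; the robot and the scene stay as the last step left them, time stands still between calls to the robot, and variables do not carry over. Pictures are saved under pics/ and viewed, and the job is handed in when it is done.

```bash
ls; mkdir -p pics; python3 - <<'E'
from rig import robot
import cv2
o=robot.get_obs()
for k in o: print(k,o[k])
print(robot.tip_extent)
for n in("side","top","wrist"):
    p=robot.camera(n); cv2.imwrite(f"pics/{n}0.png",cv2.cvtColor(p["img"],cv2.COLOR_RGB2BGR))
    print(n,p["K"],p.get("R"),p.get("t"),p.get("T_tool_cam"))
    for th in("power_box","cover","cover_pad","cover_edge","tape","pencil_cup","glue"):
        print(th,[(d["at"],round(d["conf"],2)) for d in robot.spot_in(p,th)][:3])
E
```

```text
pics
time 0.0
q [-1.31750166e+00  5.28483059e-01  1.43394329e+00 -3.76292899e-05
  1.18139341e+00 -1.78507201e-01]
joint_velocities [-0.00129184 -0.00206142 -0.00091032  0.00133569 -0.00033256  0.00143742]
joint_torque [ 3.70710786e-04 -4.40042388e+01 -1.76593190e+01  6.32211403e-02
  5.83368691e-02 -1.79822982e-04]
position [ 0.26139196 -0.56689847  0.22954821]
tool_rot [-0.15152832  0.69147532 -0.68990253  0.15144486]
ft_force [-0.35225601 -0.18595707  0.4423339 ]
moment [-0.02330011  0.04373429 -0.01518595]
grip_width 0.08688632298304563
0.008
side [[386.88805079   0.         253.88219094]
 [  0.         386.88805079 204.54514066]
 [  0.           0.           1.        ]] [[-0.98678328 -0.16029247  0.02377149]
 [-0.10455996  0.51776226 -0.84911098]
 [ 0.12379811 -0.84037407 -0.52767931]] [0.52971751 0.10269718 1.02052656] None
power_box [([229.7, 262.4], 0.79)]
cover [([212.0, 249.1], 0.87), ([198.6, 307.6], 0.35)]
cover_pad [([213.9, 244.9], 0.58)]
cover_edge [([213.8, 243.6], 0.7), ([199.9, 278.6], 0.35)]
tape [([200.8, 277.3], 0.62), ([184.7, 272.1], 0.54)]
pencil_cup [([172.1
[... 457 characters left out ...]
0.85), ([250.5, 260.2], 0.5)]
cover_edge [([185.2, 221.7], 0.66)]
tape [([200.3, 289.0], 0.76)]
pencil_cup [([153.7, 306.9], 0.81), ([223.8, 285.8], 0.25)]
glue [([250.5, 261.1], 0.86), ([186.0, 223.4], 0.23)]
wrist [[297.31863964   0.         248.20335403]
 [  0.         297.31863964 189.20808516]
 [  0.           0.           1.        ]] None None [[ 7.08380009e-05  9.53911011e-01  3.00089615e-01 -8.22420223e-02]
 [-5.24619217e-04 -3.00089539e-01  9.53910894e-01 -1.54268019e-01]
 [ 9.99999860e-01 -2.25005920e-04  4.79182305e-04  6.20809789e-04]
 [ 0.00000000e+00  0.00000000e+00  0.00000000e+00  1.00000000e+00]]
power_box []
cover []
cover_pad []
cover_edge []
tape []
pencil_cup []
glue []
```

View pics/top0.png

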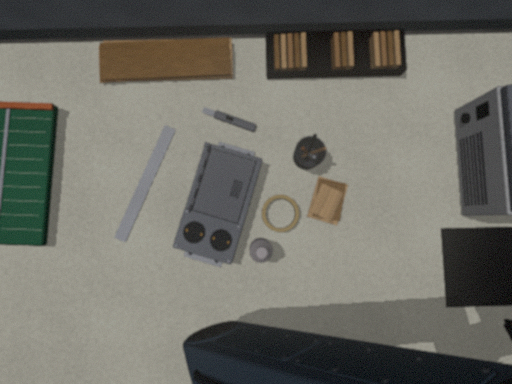

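View pics/side0.png

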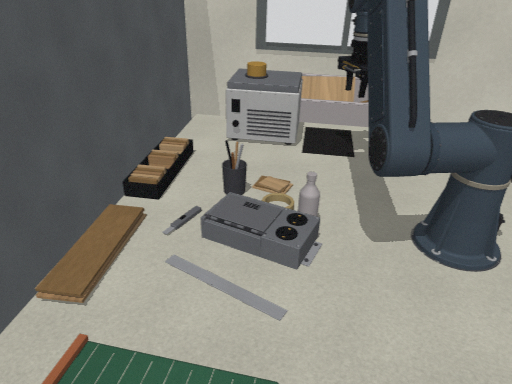

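The top view shows the box rotated: sockets at about (193,232) and (220,240), pad at about (236,187). I'll zoom in for a fit.

```bash
python3 - <<'E'
import cv2
a=cv2.imread("pics/top0.png")[130:275,160:290]; cv2.imwrite("pics/topz.png",cv2.resize(a,None,fx=4,fy=4,interpolation=cv2.INTER_CUBIC))
a=cv2.imread("pics/side0.png")[185:270,190:330]; cv2.imwrite("pics/sidez.png",cv2.resize(a,None,fx=5,fy=5,interpolation=cv2.INTER_CUBIC))
E
```

```text
(no output)
```

View pics/topz.png

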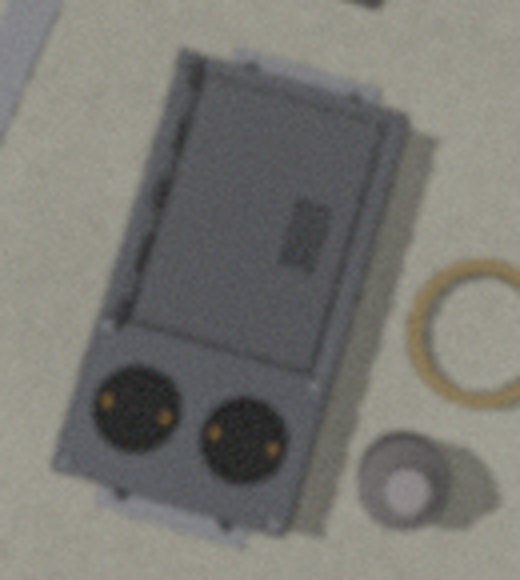

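View pics/sidez.png

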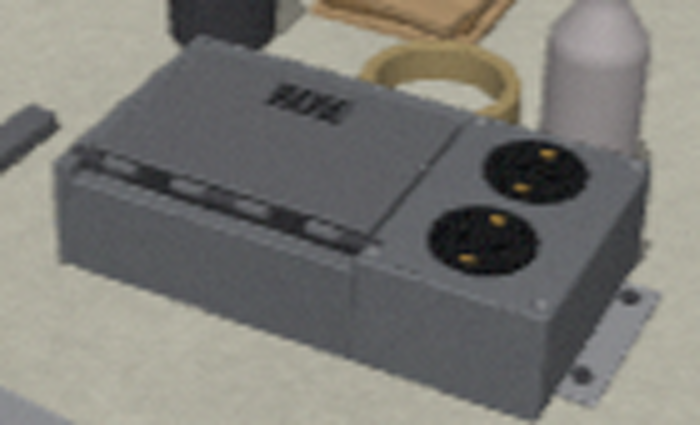

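```bash
cat > h.py <<'E'
import numpy as np, cv2, math
from scipy.optimize import least_squares
from scipy.spatial.transform import Rotation as Ro
K=lambda f,cx,cy:np.array([[f,0,cx],[0,f,cy],[0,0,1.]])
TOP=dict(K=K(419.61064186,254.04815105,178.06026785),R=np.array([[-0.02348457,-0.99970879,0.00555131],[-0.99457928,0.02280072,-0.10145039],[0.10129427,-0.00790374,-0.99482511]]),t=np.array([-0.00736224,0.57012449,1.04187828]))
SIDE=dict(K=K(386.88805079,253.88219094,204.54514066),R=np.array([[-0.98678328,-0.16029247,0.02377149],[-0.10455996,0.51776226,-0.84911098],[0.12379811,-0.84037407,-0.52767931]]),t=np.array([0.52971751,0.10269718,1.02052656]))
def proj(c,X):
    p=c["K"]@(c["R"]@np.asarray(X)+c["t"]); return p[:2]/p[2]
def ray(c,uv,z):
    d=c["R"].T@np.linalg.inv(c["K"])@np.array([uv[0],uv[1],1.]); o=-c["R"].T@c["t"]
    return o+d*(z-o[2])/d[2]
E
python3 - <<'E'
from h import *
tz=lambda u,v:(160+u/4,130+v/4)
sz=lambda u,v:(190+u/5,185+v/5)
for n,c,pts in(("top",TOP,[tz(184,52),tz(408,115),tz(285,532),tz(57,465),tz(306,235)]),("side",SIDE,[sz(66,160),sz(200,38),sz(648,165),sz(545,315),sz(310,103)])):
    P=[ray(c,p,.064) for p in pts]
    print(n); print(np.round(P,4))
    print([round(float(np.linalg.norm(P[i]-P[(i+1)%4])),4) for i in range(4)], np.round(np.mean(P[:4],0),4))
    d=(P[0]+P[1]-P[2]-P[3]); print(math.degrees(math.atan2(d[1],d[0])), end=' ')
    d=(P[0]+P[3]-P[2]-P[1]); print(math.degrees(math.atan2(-d[0],d[1])))
E
```

```text
top
[[ 0.6566  0.0971  0.064 ]
 [ 0.6139 -0.0412  0.064 ]
 [ 0.3611  0.0396  0.064 ]
 [ 0.4045  0.1771  0.064 ]
 [ 0.5408  0.0235  0.064 ]]
[0.1447, 0.2654, 0.1441, 0.2645] [0.509  0.0682 0.064 ]
-17.659921583894526 -17.329924496016282
side
[[ 0.6528  0.0996  0.064 ]
 [ 0.6123 -0.0348  0.064 ]
 [ 0.36    0.046   0.064 ]
 [ 0.4044  0.1803  0.064 ]
 [ 0.54    0.0211  0.064 ]]
[0.1404, 0.2649, 0.1415, 0.2611] [0.5074 0.0728 0.064 ]
-17.883969565269663 -17.529523031382823
```

```bash
cat >> h.py <<'E'
BC=np.array([.5085,.070,0]); YAW=math.radians(-17.5)
RB=Ro.from_euler("z",YAW).as_matrix()
def b2w(p): return BC+RB@(np.asarray(p)/1000.)
# desired tool: y down, z=-box x, x=+box y
RT=np.column_stack([RB[:,1],[0,0,-1],-RB[:,0]])
def plan(p_box=None,world=None,RTd=RT):
    """tip target in box mm -> rotvec deg, shift from measured pose (in the target tool axes and present)"""
    from rig import robot
    o=robot.get_obs(); R=Ro.from_quat(o["tool_rot"]).as_matrix(); p=o["position"]
    rv=np.degrees(Ro.from_matrix(R.T@RTd).as_rotvec())
    print("t",o["time"],"tip box mm",np.round(RB.T@(p+R[:,1]*.008-BC)*1000,1),"F",np.round(RB.T@o["ft_force"],2),"grip",round(o["grip_width"],4))
    print("turn deg",np.round(rv,2),"q",np.round(o["q"],2))
    if p_box is not None:
        d=b2w(p_box)-(p+R[:,1]*.008)
        print("shift now-axes mm",np.round(R.T@d*1000,1),"target-axes",np.round(RTd.T@d*1000,1))
E
python3 - <<'E'
from h import *
import h
from rig import robot
R=Ro.from_quat(robot.get_obs()["tool_rot"]).as_matrix(); print(np.round(R,3))
plan([45,-34,170])
plan([45,-34,170],RTd=RT@np.diag([-1,1,-1]))
E
```

```text
[[-0.908 -0.     0.418]
 [-0.418 -0.    -0.908]
 [ 0.    -1.    -0.   ]]
t 1.2 tip box mm [ -43.8 -682.4  222.5] F [-0.42 -0.61  0.34] grip 0.0866
turn deg [ -0.   132.24   0.  ] q [-1.32  0.53  1.43 -0.    1.18 -0.18]
shift now-axes mm [-501.6   52.5 -420.3] target-axes [648.4  52.5 -88.8]
t 1.2 tip box mm [ -43.8 -682.4  222.5] F [-0.42 -0.61  0.34] grip 0.0866
turn deg [  0.   -47.76   0.  ] q [-1.32  0.53  1.43 -0.    1.18 -0.18]
shift now-axes mm [-501.6   52.5 -420.3] target-axes [-648.4   52.5   88.8]
```

```bash
sed -i 's/^RT=.*/RT=np.column_stack([-RB[:,1],[0,0,-1],RB[:,0]])/' h.py
python3 -m crank '[[[0,-9.55,0,0,0,0,0],[0,-9.55,0,0,0,0,0],[0,-9.55,0,0,0,0,0],[0,-9.55,0,0,0,0,0],[0,-9.55,0,0,0,0,0]]]' 20
python3 -c "
from h import *
plan([45,-34,170])"
```

```text
time: 1.82
position: [0.2616, -0.5676, 0.2306]
tool_rot: [0.42, -0.569, 0.569, -0.42]
ft_force: [0.5, -0.6, 0.1]
grip_width: 0.0455
t 1.825 tip box mm [ -43.8 -682.3  222.6] F [ 0.66 -0.39  0.1 ] grip 0.0455
turn deg [-0.    0.31 -0.  ] q [-1.32  0.53  1.43  0.    1.18 -1.02]
shift now-axes mm [-647.8   52.6   92.2] target-axes [-648.3   52.6   88.8]
```

```bash

python3 -m crank '[[[0,0.3,0,-55,0,0,0],[0,0,0,-0.055,0,0.009,0],[0,0,0,-0.055,0,0.009,0],[0,0,0,-0.055,0,0.009,0],[0,0,0,-0.055,0,0.009,0]]]' | head -0; echo typed-wrong
```

```text
typed-wrongException ignored on flushing sys.stdout:
BrokenPipeError: [Errno 32] Broken pipe
```

I made a typing error: the first row had -55, in metres. A row is capped at 62.5 mm, but I'll check the state before moving on.

```bash

python3 -c "
from h import *
plan([45,-34,170])"
```

```text
t 2.45 tip box mm [  -6.3 -398.5  222.8] F [1.03 0.2  0.48] grip 0.0018
turn deg [-0.05 -0.34  0.02] q [-0.91  0.35  1.76  0.    1.03 -0.59]
shift now-axes mm [-364.8   52.7   49.1] target-axes [-364.5   52.8   51.3]
```

The cap held and the arm is on the planned line, so I'll continue.

```bash

python3 -m crank '[[[0,-0.3,0,-0.06,0,0.009,0],[0,0,0,-0.06,0,0.009,0],[0,0,0,-0.06,0,0.009,0],[0,0,0,-0.06,0,0.009,0],[0,0,0,-0.06,0,0.009,0]]]'
python3 -m crank '[[[0,0,0,-0.04,0,0.005,0],[0,0,0,-0.025,0.02,0,0],[0,0,0,0,0.03,0,0],[0,0,0,0,0.0,0,0],[0,0,0,0,0,0,0]]]'
python3 - <<'E'
from h import *
plan([45,-34,66])
from rig import robot
for n in("side","top","wrist"):
    p=robot.camera(n); cv2.imwrite(f"pics/{n}1.png",cv2.cvtColor(p["img"],cv2.COLOR_RGB2BGR))
    print([(d["at"],round(d["conf"],2)) for d in robot.spot_in(p,"cover_pad")][:3])
E
```

```text
time: 3.08
position: [0.5164, -0.0354, 0.2309]
tool_rot: [0.418, -0.57, 0.571, -0.418]
ft_force: [0.8, -1.0, 0.9]
grip_width: 0.0006
time: 3.7
position: [0.5403, 0.023, 0.1813]
tool_rot: [0.418, -0.57, 0.571, -0.418]
ft_force: [-0.2, -0.5, -0.6]
grip_width: 0.0007
t 3.7 tip box mm [ 44.5 -35.3 173.3] F [-0.03 -0.52 -0.61] grip 0.0007
turn deg [-0.07 -0.04 -0.01] q [-0.16  0.48  1.7   0.    0.96  0.14]
shift now-axes mm [ -1.2 107.3   0.4] target-axes [ -1.3 107.3   0.5]
[([214.3, 246.9], 0.83)]
[([202.3, 200.7], 0.53), ([201.2, 291.2], 0.16)]
[([149.6, 245.6], 0.77)]
```

```bash
python3 -c "
import cv2
a=cv2.imread('pics/side1.png')[120:280,170:340];b=cv2.imread('pics/wrist1.png')
a=cv2.resize(a,None,fx=3,fy=3)
cv2.imwrite('pics/sidez1.png',a)"
```

```text
(no output)
```

View pics/sidez1.png

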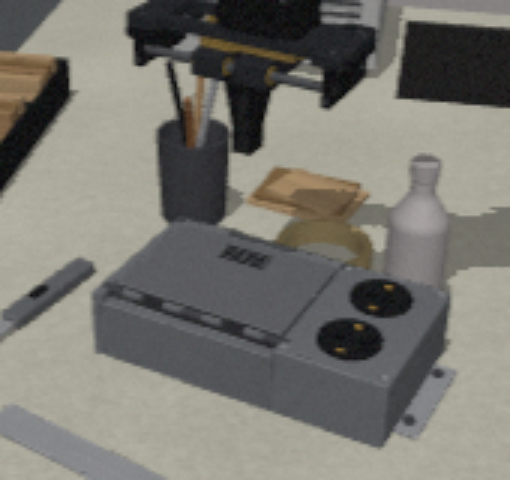

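View pics/wrist1.png

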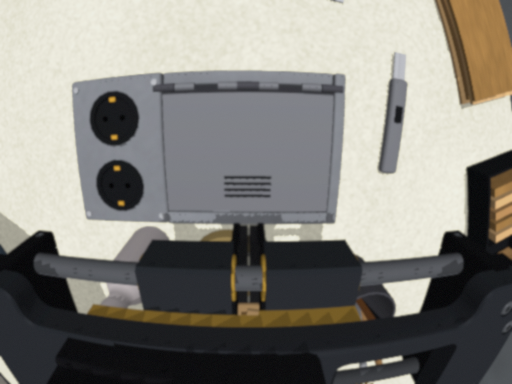

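The wrist view shows the pad at (248,187), the sockets at (114,118) and (120,185), and the closed fingertips at about (250,230). I'll refine the box pose from this view.

```bash
cat >> h.py <<'E'
WK=K(297.31863964,248.20335403,189.20808516)
TC=np.array([[7.08380009e-05,9.53911011e-01,3.00089615e-01,-8.22420223e-02],[-5.24619217e-04,-3.00089539e-01,9.53910894e-01,-1.54268019e-01],[9.99999860e-01,-2.25005920e-04,4.79182305e-04,6.20809789e-04],[0,0,0,1]])
def wray(o,uv,z):
    x=(uv[0]-WK[0,2])/WK[0,0]; y=(uv[1]-WK[1,2])/WK[1,1]; th=math.hypot(x,y)
    d=np.array([x/th*math.sin(th),y/th*math.sin(th),math.cos(th)])
    R=Ro.from_quat(o["tool_rot"]).as_matrix(); p=np.asarray(o["position"])
    d=R@TC[:3,:3]@d; c=p+R@TC[:3,3]
    return c+d*(z-c[2])/d[2]
E
python3 - <<'E'
from h import *
from rig import robot
o=robot.get_obs()
for n,uv,z in(("pad",(247.5,187),.066),("c1",(75,83),.064),("c2",(344,75),.064),("c3",(335,221),.064),("c4",(89,219),.064),("s1",(114,118),.064),("s2",(120,185),.064)):
    X=wray(o,uv,z); print(n,np.round(X,4),np.round(RB.T@(X-BC)*1000,1))
E
```

```text
pad [0.5403 0.0226 0.066 ] [ 44.6 -35.7  66. ]
c1 [0.4078 0.179  0.064 ] [-128.8   73.7   64. ]
c2 [0.658  0.0985 0.064 ] [134.   72.2  64. ]
c3 [ 0.6147 -0.0398  0.064 ] [134.3 -72.8  64. ]
c4 [0.3624 0.0399 0.064 ] [-130.3  -72.7   64. ]
s1 [0.4378 0.128  0.064 ] [-84.8  34.1  64. ]
s2 [0.4172 0.0633 0.064 ] [-85.  -33.8  64. ]
```

```bash

python3 -m crank '[[[0,0,0,0,0.04,0,0],[0,0,0,0,0.04,0,0],[0,0,0,0,0.02,0,0],[0,0,0,0,0,0,0],[0,0,0,0,0,0,0]]]'
python3 -c "
from h import *
plan([45,-34,66])"
```

```text
time: 4.62
position: [0.5406, 0.0232, 0.0814]
tool_rot: [0.418, -0.57, 0.571, -0.419]
ft_force: [0.0, 0.4, 0.9]
grip_width: 0.0006
t 4.625 tip box mm [ 44.7 -35.   73.4] F [-0.09  0.36  0.89] grip 0.0006
turn deg [-0.11 -0.02 -0.02] q [-0.16  0.64  1.77  0.    0.73  0.14]
shift now-axes mm [-1.   7.4  0.3] target-axes [-1.   7.4  0.3]
```

```bash

python3 -m crank '[[[0,0,0,0,0.004,0,0],[0,0,0,0,0.003,0,0],[0,0,0,0,0.003,0,0],[0,0,0,0,0.002,0,0],[0,0,0,0,0,0,0]]]'
python3 -c "
from h import *
plan([45,-34,61])"
```

```text
time: 5.25
position: [0.5404, 0.0232, 0.0696]
tool_rot: [0.418, -0.57, 0.571, -0.418]
ft_force: [-0.8, -1.0, 8.1]
grip_width: 0.0005
t 5.25 tip box mm [ 44.5 -35.1  61.6] F [-0.48 -1.2   8.12] grip 0.0005
turn deg [-0.1  -0.   -0.01] q [-0.16  0.66  1.77 -0.    0.71  0.14]
shift now-axes mm [-1.1  0.6  0.5] target-axes [-1.1  0.6  0.5]
```

8 N at z 61.6 means it is at the stop. One more millimetre to be sure, then I'll back off up and to the right.

```bash

python3 -m crank '[[[0,0,0,0,0.001,0,0],[0,0,0,0,0,0,0],[0,0,0,0,-0.03,0,0],[0,0,0,0.02,-0.055,0,0],[0,0,0,0.03,-0.05,0,0]]]'
python3 -m crank '[[[0,0,0,0.04,-0.03,0,0],[0,0,0,0.03,0,0,0],[0,0,0,0,0,0,0],[0,0,0,0,0,0,0],[0,0,0,0,0,0,0]]]'
python3 -m crank '[[[0,0,0,0,0,0,0],[0,0,0,0,0,0,0],[0,0,0,0,0,0,0],[0,0,0,0,0,0,0],[0,0,0,0,0,0,0]]]'
python3 - <<'E'
from h import *
plan([45,-34,66])
from rig import robot
print(robot.get_obs()["position"],robot.get_obs()["tool_rot"])
for n in("side","top","wrist"):
    p=robot.camera(n); cv2.imwrite(f"pics/{n}2.png",cv2.cvtColor(p["img"],cv2.COLOR_RGB2BGR))
    for b in("button_a","button_a_top"): print(b,[(d["at"],round(d["conf"],2)) for d in robot.spot_in(p,b)][:4])
a=cv2.imread('pics/side2.png')[120:280,170:340]
cv2.imwrite('pics/sidez2.png',cv2.resize(a,None,fx=3,fy=3))
E
```

```text
time: 5.88
position: [0.5245, -0.0242, 0.2038]
tool_rot: [-0.419, 0.57, -0.57, 0.419]
ft_force: [0.8, 0.1, -0.1]
grip_width: 0.0006
time: 6.5
position: [0.5035, -0.09, 0.232]
tool_rot: [-0.419, 0.571, -0.57, 0.418]
ft_force: [-1.0, 0.3, -0.0]
grip_width: 0.0007
time: 7.12
position: [0.5036, -0.0911, 0.2326]
tool_rot: [-0.418, 0.57, -0.57, 0.418]
ft_force: [-1.0, 0.3, 0.7]
grip_width: 0.0002
t 7.125 tip box mm [  43.8 -155.1  224.6] F [-1.06 -0.02  0.69] grip 0.0002
turn deg [ 0.   -0.01 -0.  ] q [-0.4   0.37  1.71  0.    1.06 -0.09]
shift now-axes mm [-121.1  158.6    1.2] target-axes [-121.1  158.6    1.2]
[ 0.50363319 -0.09109976  0.23255893] [-0.41805604  0.57029427 -0.57028433  0.41805428]
button_a []
button_a_top []
button_a [([199.2, 220.7], 0.58), ([171.3, 231.6], 0.48), ([183.6, 143.8], 0.3)]
button_a_top [([169.9, 231.8], 0.45)]
button_a [([39.1, 248.0], 0.68), ([43.0, 213.8], 0.67), ([42.0, 289.1], 0.48)]
button_a_top [([42.2, 283.8], 0.72), ([196.5, 363.2], 0.43)]
```

View pics/sidez2.png

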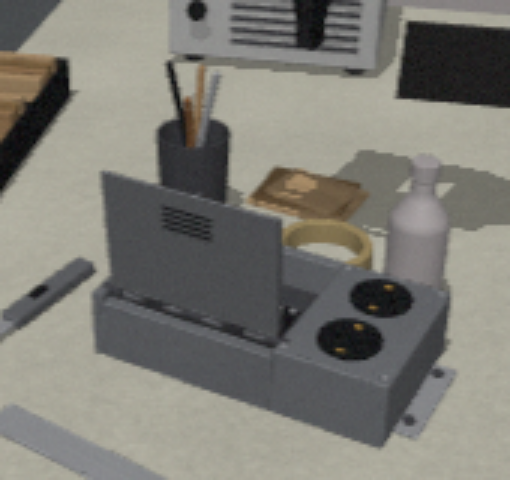

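View pics/wrist2.png

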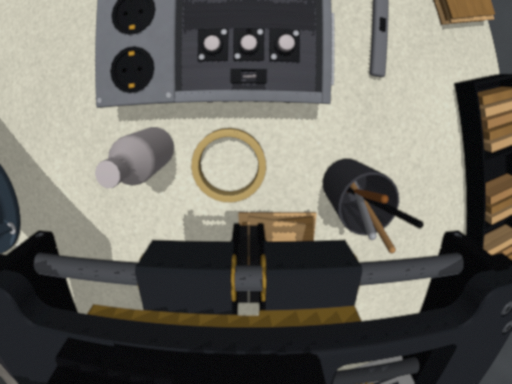

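View pics/top2.png

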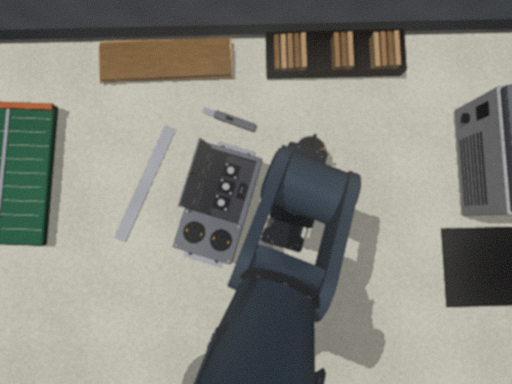

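The cover is open. The buttons sit in the wrist view at about (212,43), (248,42) and (287,42). I'll zoom in to find the popped one.

```bash
python3 - <<'E'
from h import *
a=cv2.imread('pics/wrist2.png')[15:95,180:320]
b=cv2.imread('pics/top2.png')[155:220,195:265]
a=cv2.resize(a,None,fx=5,fy=5,interpolation=cv2.INTER_CUBIC); b=cv2.resize(b,None,fx=5,fy=5,interpolation=cv2.INTER_CUBIC)
cv2.imwrite('pics/wz2.png',a); cv2.imwrite('pics/tz2.png',b)
from rig import robot
o=robot.get_obs()
for z in(.040,.044,.052):
  for uv in((212,43),(248.5,42.5),(286.5,42.5)):
    X=wray(o,uv,z); print(z,np.round(RB.T@(X-BC)*1000,1))
E
```

```text
0.04 [ 3.2 -6.4 40. ]
0.04 [45.  -6.7 40. ]
0.04 [88.5 -5.7 40. ]
0.044 [ 3.7 -7.2 44. ]
0.044 [45.  -7.4 44. ]
0.044 [88.  -6.5 44. ]
0.052 [ 4.6 -8.7 52. ]
0.052 [45. -9. 52.]
0.052 [87.  -8.1 52. ]
```

View pics/wz2.png

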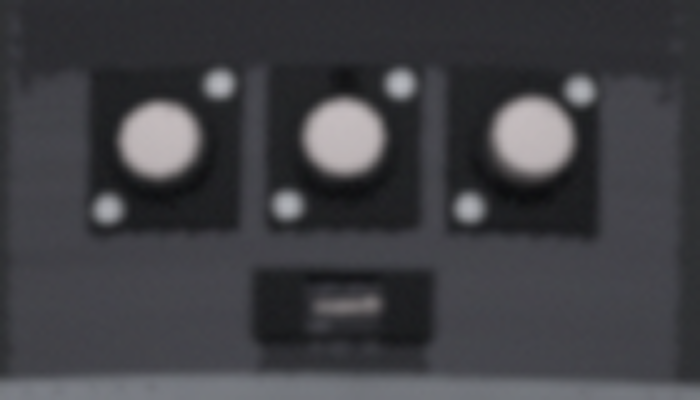

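View pics/tz2.png

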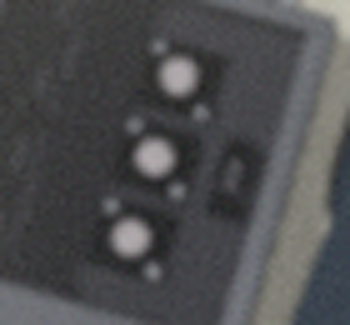

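```bash
python3 - <<'E'
from h import *
from rig import robot
o=robot.get_obs()
for z in (.1,.0,.165):
  print(z,np.round(RB.T@(ray(TOP,(310,152),z)-BC)*1000))
print("base side",np.round(RB.T@(ray(SIDE,(234,186),0)-BC)*1000))
for uv in((345,180),(365,232),(330,170)): print([np.round(RB.T@(wray(o,uv,z)-BC)*1000) for z in(0,.1)])
plan([87,-7,100],RTd=RT@Ro.from_euler("z",12,degrees=True).as_matrix())
E
```

```text
0.1 [ 176. -181.  100.]
0.0 [ 196. -190.    0.]
0.165 [ 164. -175.  165.]
base side [ 196. -208.    0.]
[array([ 180., -181.,    0.]), array([ 145., -153.,  100.])]
[array([ 223., -263.,   -0.]), array([ 176., -214.,  100.])]
[array([ 157., -167.,    0.]), array([ 128., -143.,  100.])]
t 7.575 tip box mm [  43.8 -155.1  224.6] F [0.52 0.48 0.04] grip 0.0001
turn deg [-0.0e+00 -1.0e-02  1.2e+01] q [-0.4   0.37  1.71 -0.    1.06 -0.09]
shift now-axes mm [-148.1  124.6   43.2] target-axes [-119.   152.6   43.2]
```

The far button (box x ≈ 87) is the popped one: its white side shows, and its top is offset from the midpoint of its screws. I'll move above it and tilt.

```bash

python3 -m crank '[[[0,0,0,-0.04,0,0.012,0],[0,0,0,-0.04,0,0.012,0],[0,0,0,-0.04,0,0.012,0],[0,0,6,-0.028,0,0.007,0],[0,0,6,0,0,0,0]]]'
python3 -m crank '[[[0,0,0,0,0,0,0],[0,0,0,0,0,0,0],[0,0,0,0,0,0,0],[0,0,0,0,0,0,0],[0,0,0,0,0,0,0]]]'
python3 - <<'E'
from h import *
plan([87,-7,70],RTd=RT@Ro.from_euler("z",12,degrees=True).as_matrix())
from rig import robot
o=robot.get_obs()
p=robot.camera("wrist"); cv2.imwrite("pics/wrist3.png",cv2.cvtColor(p["img"],cv2.COLOR_RGB2BGR))
print([(d["at"],round(d["conf"],2),np.round(RB.T@(wray(o,d["at"][::-1],.048)-BC)*1000,1)) for d in robot.spot_in(p,"button_a")][:4])
E
```

```text
time: 8.2
position: [0.5904, 0.0395, 0.2327]
tool_rot: [-0.356, 0.61, -0.522, 0.478]
ft_force: [-1.0, -0.5, -1.0]
grip_width: 0.0005
time: 8.82
position: [0.5892, 0.0373, 0.2326]
tool_rot: [-0.356, 0.611, -0.523, 0.475]
ft_force: [0.6, 0.4, -0.2]
grip_width: 0.0005
t 8.825 tip box mm [ 86.8  -5.2 224.8] F [ 0.4   0.58 -0.19] grip 0.0005
turn deg [-0.01  0.01  0.01] q [-0.23  0.46  1.58  0.23  1.1  -0.03]
shift now-axes mm [ 33.9 151.1   0.2] target-axes [ 33.9 151.1   0.2]
[([199.2, 212.3], 0.72, array([44.5, -4.3, 48. ])), ([200.9, 250.5], 0.61, array([90.4, -6.3, 48. ])), ([204.4, 179.9], 0.49, array([  4.3, -10.9,  48. ]))]
```

View pics/wrist3.png

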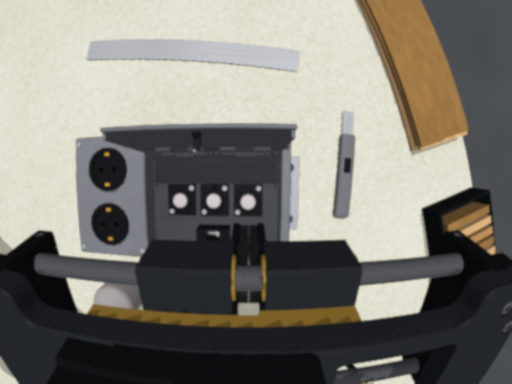

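```bash

python3 - <<'E'
from h import *
plan([87,1,62],RTd=RT@Ro.from_euler("z",12,degrees=True).as_matrix())
from rig import robot
o=robot.get_obs()
print(np.round(RB.T@(wray(o,(248.5,202),.052)-BC)*1000,1))
E
```

```text
t 8.925 tip box mm [ 86.8  -5.3 224.8] F [-0.31 -0.27  0.17] grip 0.0006
turn deg [-0.01  0.    0.01] q [-0.23  0.46  1.58  0.23  1.1  -0.03]
shift now-axes mm [ 27.7 160.5   0.2] target-axes [ 27.7 160.5   0.2]
[88.  -7.2 52. ]
```

```bash

python3 -m crank '[[[0,0,0,0.008,0.045,0,0],[0,0,0,0.008,0.045,0,0],[0,0,0,0.007,0.04,0,0],[0,0,0,0.005,0.03,0.001,0],[0,0,0,0,0,0,0]]]'
python3 -c "
from h import *
plan([87.5,0,46],RTd=RT@Ro.from_euler('z',12,degrees=True).as_matrix())"
```

```text
time: 9.55
position: [0.5902, 0.0428, 0.068]
tool_rot: [-0.357, 0.612, -0.522, 0.474]
ft_force: [0.2, -0.0, -1.4]
grip_width: 0.0005
t 9.55 tip box mm [86.1  0.3 60.2] F [ 0.19  0.03 -1.42] grip 0.0005
turn deg [ 0.3  -0.07  0.03] q [-0.22  0.7   1.69  0.31  0.76 -0.14]
shift now-axes mm [ 3.3 13.8  1.5] target-axes [ 3.3 13.8  1.4]
```

```bash

python3 -m crank '[[[0,0,0,0.001,0.004,0.001,0],[0,0,0,0.001,0.004,0,0],[0,0,0,0.001,0.003,0,0],[0,0,0,0,0.002,0,0],[0,0,0,0,0,0,0]]]'
python3 -c "
from h import *
plan([87.5,0,46],RTd=RT@Ro.from_euler('z',12,degrees=True).as_matrix())"
```

```text
time: 10.18
position: [0.5937, 0.0416, 0.0575]
tool_rot: [-0.356, 0.61, -0.524, 0.476]
ft_force: [0.7, -1.2, 3.6]
grip_width: 0.0006
t 10.175 tip box mm [89.9  0.2 49.7] F [ 0.99 -0.9   3.58] grip 0.0006
turn deg [-0.14  0.01 -0.  ] q [-0.22  0.72  1.69  0.31  0.74 -0.15]
shift now-axes mm [ 0.9  3.5 -2.4] target-axes [ 0.9  3.5 -2.4]
```

```bash

python3 -m crank '[[[0,0,0,0.001,0.002,-0.001,0],[0,0,0,0,0.002,0,0],[0,0,0,0.001,0.001,0,0],[0,0,0,0,0.001,0,0],[0,0,0,0,0,0,0]]]'
python3 -c "
from h import *
plan([87.5,0,46],RTd=RT@Ro.from_euler('z',12,degrees=True).as_matrix())"
```

```text
time: 10.8
position: [0.593, 0.0415, 0.0532]
tool_rot: [-0.355, 0.61, -0.524, 0.476]
ft_force: [-1.1, -0.7, 18.4]
grip_width: 0.0003
t 10.8 tip box mm [89.2 -0.1 45.3] F [-0.87 -0.99 18.39] grip 0.0003
turn deg [-0.19  0.01 -0.08] q [-0.23  0.73  1.7   0.32  0.72 -0.16]
shift now-axes mm [-0.3 -0.6 -1.7] target-axes [-0.3 -0.6 -1.7]
```

18 N with the lowest corner at about 43.3 mm means the button is home. Now up and clear to look.

```bash

python3 -m crank '[[[0,0,0,-0.006,-0.03,0,0],[0,0,0,-0.01,-0.05,0,0],[0,0,0,-0.012,-0.055,0,0],[0,0,-6,-0.006,-0.05,0,0],[0,0,-6,0.0,0,0,0]]]'
python3 -m crank '[[[0,0,0,0.05,0,-0.01,0],[0,0,0,0.05,0,-0.015,0],[0,0,0,0.04,0,-0.015,0],[0,0,0,0,0,0,0],[0,0,0,0,0,0,0]]]'
python3 - <<'E'
from h import *
plan()
from rig import robot
o=robot.get_obs()
p=robot.camera("wrist"); cv2.imwrite("pics/wrist4.png",cv2.cvtColor(p["img"],cv2.COLOR_RGB2BGR))
p=robot.camera("side"); cv2.imwrite("pics/side4.png",cv2.cvtColor(p["img"],cv2.COLOR_RGB2BGR))
E
```

```text
time: 11.42
position: [0.5915, 0.0355, 0.2428]
tool_rot: [0.417, -0.568, 0.573, -0.418]
ft_force: [0.0, 0.8, -0.5]
grip_width: -0.0
time: 12.05
position: [0.5094, -0.0845, 0.238]
tool_rot: [-0.418, 0.571, -0.57, 0.418]
ft_force: [1.2, 0.3, 0.4]
grip_width: 0.0004
t 12.05 tip box mm [  47.3 -147.1  230. ] F [1.01 0.66 0.4 ] grip 0.0004
turn deg [ 0.1  -0.04 -0.03] q [-0.38  0.37  1.69  0.    1.08 -0.08]
```

View pics/wrist4.png

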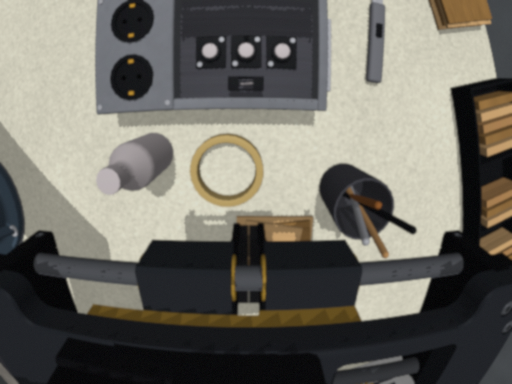

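```bash
python3 - <<'E'
from h import *
a=cv2.imread('pics/wrist4.png')[20:100,180:320]
cv2.imwrite('pics/wz4.png',cv2.resize(a,None,fx=5,fy=5,interpolation=cv2.INTER_CUBIC))
E
```

```text
(no output)
```

View pics/wz4.png

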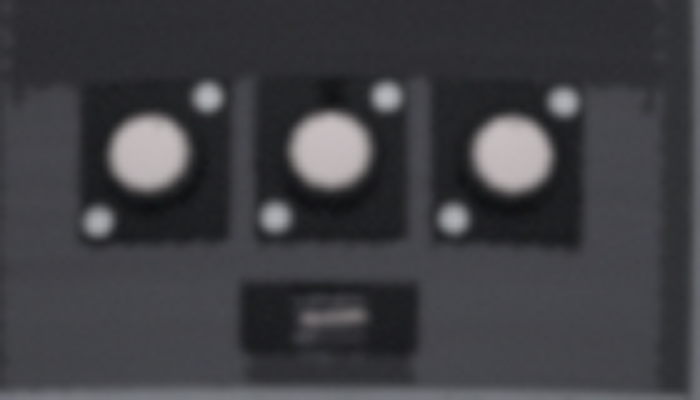

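View pics/side4.png

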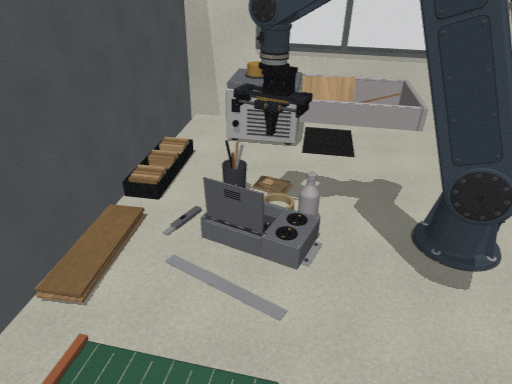

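All three buttons are now symmetric about their screws with no white sides showing, so all are home. Next I go over the cover to its outer (left) side at height.

```bash

python3 -m crank '[[[0,0,0,-0.05,0,0,0],[0,0,0,-0.055,0,0,0],[0,0,0,-0.055,0,0,0],[0,0,0,-0.055,0,0,0],[0,0,0,-0.04,0,0,0]]]'
python3 -m crank '[[[0,0,0,0,0.03,0,0],[0,0,0,0,0.03,0,0],[0,0,0,0,0.01,0,0],[0,0,0,0,0,0,0],[0,0,0,0,0,0,0]]]'
python3 - <<'E'
from h import *
plan([45,90,161])
from rig import robot
p=robot.camera("side"); a=p["img"][100:280,150:350]; cv2.imwrite("pics/side5.png",cv2.cvtColor(cv2.resize(a,None,fx=3,fy=3),cv2.COLOR_RGB2BGR))
for th in np.arange(1.65,-.01,-.15): print(round(th,2),np.round([58-100*math.cos(th)+4*math.sin(th)+9.5,62+100*math.sin(th)+4*math.cos(th)],1))
E
```

```text
time: 12.78
position: [0.5868, 0.1621, 0.2383]
tool_rot: [-0.419, 0.57, -0.569, 0.419]
ft_force: [0.2, -0.4, 0.2]
grip_width: 0.0005
time: 13.4
position: [0.5875, 0.1585, 0.1698]
tool_rot: [0.417, -0.57, 0.571, -0.419]
ft_force: [0.4, -0.5, 0.4]
grip_width: 0.0002
t 13.4 tip box mm [ 48.7 108.1 161.8] F [ 0.5  -0.39  0.4 ] grip 0.0002
turn deg [-0.13 -0.   -0.05] q [0.08 0.58 1.54 0.   1.03 0.39]
shift now-axes mm [18.1  0.8 -3.7] target-axes [18.1  0.8 -3.7]
1.65 [ 79.4 161.4]
1.5 [ 64.4 162. ]
1.35 [ 49.5 160.4]
1.2 [ 35.  156.7]
1.05 [ 21.2 150.7]
0.9 [  8.5 142.8]
0.75 [ -2.9 133.1]
0.6 [-12.8 121.8]
0.45 [-20.8 109.1]
0.3 [-26.9  95.4]
0.15 [-30.8  80.9]
0.0 [-32.5  66. ]
```

View pics/side5.png

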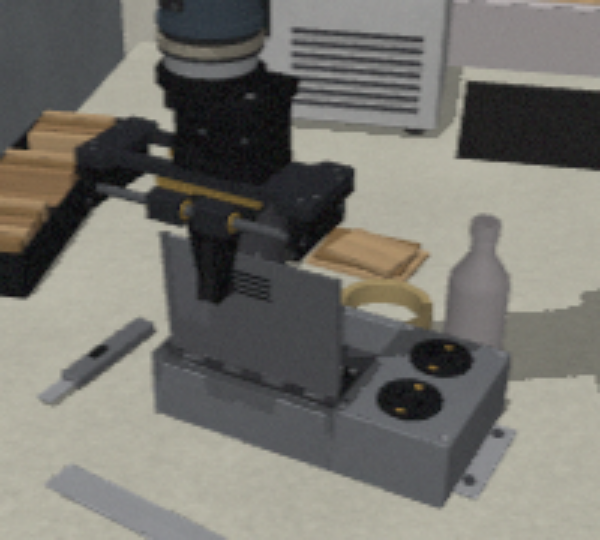

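The fingers stand left of the cover, near mid-length, with the body above its edge. Start pushing along the arc.

```bash

python3 -m crank '[[[0,0,0,0.015,0,-0.002,0],[0,0,0,0.01,0,-0.001,0],[0,0,0,0.01,0,0,0],[0,0,0,0.01,0,0,0],[0,0,0,0.01,0.001,0,0]]]'
python3 -c "
from h import *
plan([45,49.5,160.4])"
```

```text
time: 14.08
position: [0.5668, 0.1061, 0.1677]
tool_rot: [-0.418, 0.57, -0.57, 0.418]
ft_force: [0.4, 2.1, -0.9]
grip_width: 0.0005
t 14.075 tip box mm [ 44.8  52.  159.7] F [-0.3   2.13 -0.89] grip 0.0005
turn deg [ 0.   -0.03 -0.02] q [-0.01  0.54  1.62  0.    0.98  0.3 ]
shift now-axes mm [ 2.5 -0.7  0.2] target-axes [ 2.5 -0.7  0.2]
```

```bash

python3 -m crank '[[[0,0,0,0.016,0.003,0,0],[0,0,0,0.014,0.006,0,0],[0,0,0,0.013,0.008,0,0],[0,0,0,0.011,0.01,0,0],[0,0,0,0.01,0.011,0,0]]]'
python3 - <<'E'
from h import *
plan([45,-20.8,109])
from rig import robot
p=robot.camera("side"); a=p["img"][100:280,150:350]; cv2.imwrite("pics/side6.png",cv2.cvtColor(cv2.resize(a,None,fx=3,fy=3),cv2.COLOR_RGB2BGR))
E
```

```text
time: 14.7
position: [0.5475, 0.0448, 0.1289]
tool_rot: [-0.418, 0.57, -0.57, 0.418]
ft_force: [0.3, 0.8, 1.8]
grip_width: 0.0005
t 14.7 tip box mm [ 44.7 -12.3 120.9] F [0.07 0.91 1.76] grip 0.0005
turn deg [ 0.02 -0.02  0.02] q [-0.12  0.57  1.72 -0.    0.86  0.18]
shift now-axes mm [ 8.5 11.9  0.3] target-axes [ 8.5 11.9  0.3]
```

View pics/side6.png

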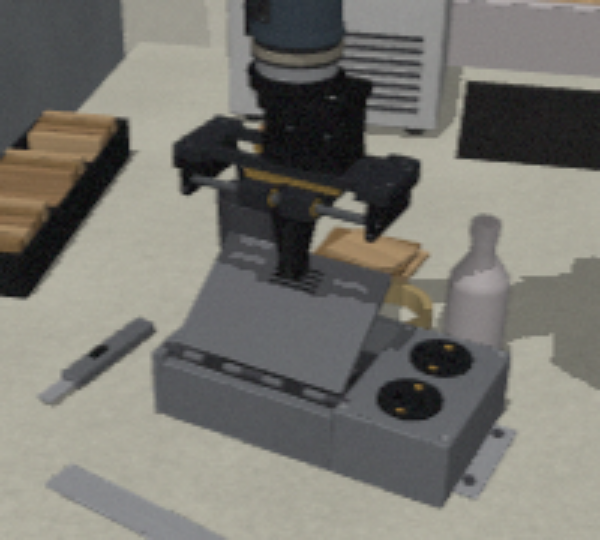

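The cover is following the fingers down, at about 35° with the tip at the pad and about 2 N. Continue.

```bash

python3 -m crank '[[[0,0,0,0.008,0.012,0,0],[0,0,0,0.006,0.013,0,0],[0,0,0,0.004,0.014,0,0],[0,0,0,0.002,0.012,0,0],[0,0,0,0,0,0,0]]]'
python3 -c "
from h import *
plan([45,-33,61])"
```

```text
time: 15.38
position: [0.5412, 0.0264, 0.0774]
tool_rot: [-0.419, 0.571, -0.57, 0.417]
ft_force: [-0.9, 0.1, 2.4]
grip_width: 0.0008
t 15.375 tip box mm [ 44.3 -31.8  69.4] F [-0.86 -0.21  2.39] grip 0.0008
turn deg [0.11 0.01 0.05] q [-0.16  0.65  1.76 -0.    0.73  0.15]
shift now-axes mm [1.2 8.4 0.7] target-axes [1.2 8.4 0.7]
```

```bash

python3 -m crank '[[[0,0,0,0.001,0.003,0,0],[0,0,0,0,0.003,0,0],[0,0,0,0,0.002,0,0],[0,0,0,0,0.001,0,0],[0,0,0,0,0,0,0]]]'
python3 -c "
from h import *
plan([45,-33,61])"
```

```text
time: 16.0
position: [0.5414, 0.0257, 0.0698]
tool_rot: [-0.418, 0.57, -0.57, 0.418]
ft_force: [-1.4, -0.6, 3.3]
grip_width: 0.0003
t 16.0 tip box mm [ 44.7 -32.4  61.8] F [-1.14 -1.04  3.31] grip 0.0003
turn deg [ 0.01 -0.    0.  ] q [-0.16  0.66  1.77 -0.    0.71  0.15]
shift now-axes mm [0.6 0.8 0.3] target-axes [0.6 0.8 0.3]
```

```bash

python3 -m crank '[[[0,0,0,0,0.001,0,0],[0,0,0,0,0.001,0,0],[0,0,0,0,0,0,0],[0,0,0,0,0,0,0],[0,0,0,0,0,0,0]]]'
python3 -c "
from h import *
plan([45,-33,61])"
```

```text
time: 16.62
position: [0.5415, 0.0257, 0.0695]
tool_rot: [0.418, -0.57, 0.57, -0.418]
ft_force: [-4.3, -0.1, 16.3]
grip_width: 0.0004
t 16.625 tip box mm [ 44.8 -32.4  61.5] F [-4.06 -1.41 16.32] grip 0.0004
turn deg [-0.04  0.01  0.  ] q [-0.16  0.66  1.77 -0.    0.71  0.15]
shift now-axes mm [0.6 0.5 0.2] target-axes [0.6 0.5 0.2]
```

At the stop with 16 N. Release gently and watch.

```bash

python3 -m crank '[[[0,0,0,0,-0.004,0,0],[0,0,0,0,-0.006,0,0],[0,0,0,0,-0.02,0,0],[0,0,0,0,-0.03,0,0],[0,0,0,0,-0.04,0,0]]]'
python3 -m crank '[[[0,0,0,0,-0.04,0,0],[0,0,0,0,-0.03,0,0],[0,0,0,0,0,0,0],[0,0,0,0,0,0,0],[0,0,0,0,0,0,0]]]'
python3 -m crank '[[[0,0,0,0,0,0,0],[0,0,0,0,0,0,0],[0,0,0,0,0,0,0],[0,0,0,0,0,0,0],[0,0,0,0,0,0,0]]]'
python3 -m crank '[[[0,0,0,0,0,0,0],[0,0,0,0,0,0,0],[0,0,0,0,0,0,0],[0,0,0,0,0,0,0],[0,0,0,0,0,0,0]]]'
python3 - <<'E'
from h import *
plan()
from rig import robot
p=robot.camera("wrist"); w=p["img"]
p=robot.camera("side"); a=p["img"][100:280,150:350]; cv2.imwrite("pics/side7.png",cv2.cvtColor(cv2.resize(a,None,fx=3,fy=3),cv2.COLOR_RGB2BGR))
cv2.imwrite("pics/wrist7.png",cv2.cvtColor(w,cv2.COLOR_RGB2BGR))
p=robot.camera("top"); cv2.imwrite("pics/top7.png",cv2.cvtColor(p["img"],cv2.COLOR_RGB2BGR))
E
```

```text
time: 17.25
position: [0.5411, 0.0256, 0.1676]
tool_rot: [-0.419, 0.571, -0.57, 0.418]
ft_force: [0.1, -0.3, -0.2]
grip_width: 0.0006
time: 17.88
position: [0.5405, 0.0258, 0.236]
tool_rot: [-0.419, 0.571, -0.569, 0.417]
ft_force: [-0.5, -0.1, -0.2]
grip_width: 0.0007
time: 18.5
position: [0.5416, 0.0256, 0.2377]
tool_rot: [0.418, -0.57, 0.57, -0.418]
ft_force: [0.1, 0.1, 0.5]
grip_width: 0.0006
time: 19.12
position: [0.5415, 0.0257, 0.2376]
tool_rot: [-0.418, 0.57, -0.57, 0.418]
ft_force: [-0.0, -0.6, -0.0]
grip_width: 0.0004
t 19.125 tip box mm [ 44.8 -32.4 229.6] F [ 0.14 -0.59 -0.01] grip 0.0004
turn deg [ 0.   -0.01 -0.  ] q [-0.16  0.41  1.63  0.    1.1   0.15]
```

View pics/side7.png

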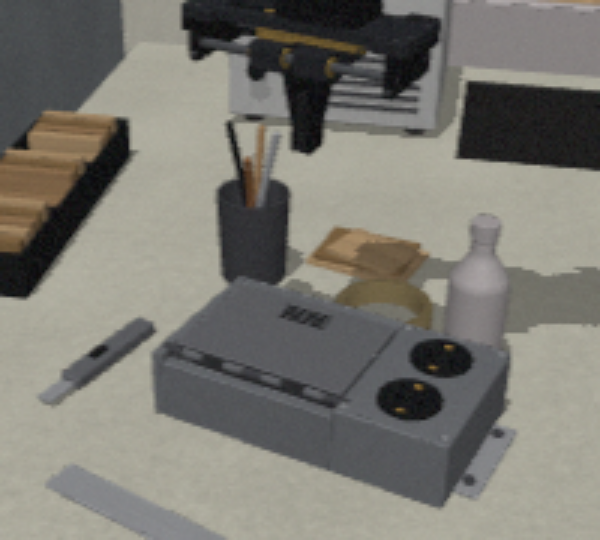

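View pics/wrist7.png

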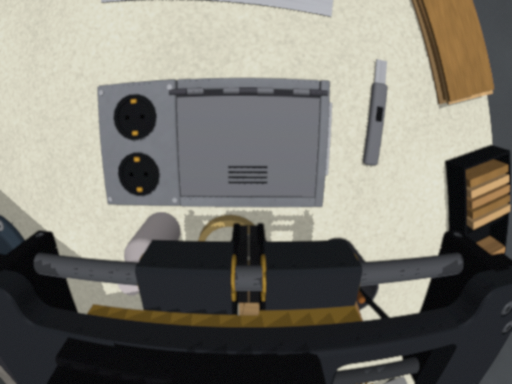

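The cover is flush and the view matches the start: the pad stripes sit at (248,175) and nothing touches the box. The reading at the stop (tip z 61.5 mm, inner corner 81 mm from the hinge) works out to θ ≈ -0.055 rad, and the force jump from 3 to 16 N confirms it. Handing in.

```bash
python3 -c "
from rig import robot
print(robot.hand_in())"
```

```text
the job is handed in; nothing more can be done
None
```

The cover is shut and latched again and all three buttons are home. I handed the job in at about 19 s; it reports no verdict.

- **Opening:** With the fingers closed I pressed the pad in to its stop (8 N, then 1 mm farther) and backed off. The cover sprang fully open by itself.
- **Button:** The popped-out button was the far one, at box x ≈ 87 mm. I pushed it in until the force reached 18 N, with the fingertip at about 43 mm, against 44 mm for home. The wrist picture afterwards showed all three buttons level.
- **Closing:** I swung the cover down by its outer face at about 2 N and pressed it to its stop at 16 N. After release, the side and wrist pictures showed it flush 2 s later.
- **Last checks:** The fingers were about 160 mm above the box with no contact force. None of the loose things in view looked moved, though I did not measure their positions.

**Typing slip:** One row was typed as -55 m instead of -0.055 m while the arm was in free air. The 62.5 mm limit per row capped it, I checked the pose straight after, and nothing was touched.

**Not measured:** The hinge angle (about -0.055 rad at the stop) and the button travel are worked out from tip heights and force jumps, not read directly.

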